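# Index the screen height lever three clicks up from home

### The job

Set the height of the printing screen: take the adjuster's thumb lever clockwise (seen from above), click by click, back to its home stop and press it there firmly but not hard, with about 10 newtons at the lever's end, to take up the play. Then raise the screen by three clicks counter-clockwise, one click at a time with a brief pause after each, and let go of the lever with the index in the third notch from home. Leave the other things on the table alone.

Things in the scene. Friction and masses are not known exactly. Their poses are not given: they have to be found in the camera images.
- press: Fixed screen press: aluminium screen frame (330 x 360 mm) on a board, in a steel clamp with two black knobs. At the middle of its near edge stands the height adjuster, a round housing 100 mm across (112 at the foot), 60 high. Origin: on the table, on the adjuster's upright axis, about which lever and pointer turn; x points over the frame, z up.
- thumb_post (a point): Point on the thumb lever's upright round black post: 14 mm across, from 75 to 125 mm above the table, at the end of a flat steel arm (top at 79 mm) that points roughly to the robot. The point is on the post's centre line, 70 mm from the axis, 107 mm above the table; its x axis points outward along the lever, z up.
- lever_hub (a point): Point on the axis, at the lever's hub, 76 mm above the table. A spring (0.8 N m/rad, 11.4 N/rad at the post) joins lever and index spindle: the lever gives first, then the spindle clicks and the force on the post drops at once by about 2 N. A click needs 2.5 to 8 N at the post; this and the lever's clamped angle (up to 0.2 rad off) differ each time. Let go, the lever springs to rest.
- spindle: Index spindle under the lever, with the pointer. Origin: on the table, on the axis; x along the pointer, z up. It has 6 notches 12 degrees (0.21 rad) apart, marked by studs on the rim: notch 0 (home) is the most clockwise seen from above, pointer 30 degrees clockwise of the press's x; notch 5, at the far stop, 30 degrees counter-clockwise of it. It starts in one of notches 2 to 5 and stays where clicked.
- pointer_tip (a point): Point 38 mm from the axis, 64 mm above the table, on the black pointer bar (6 mm wide, ending 40 mm out) on the housing's top, fixed to the spindle. The lever at rest points opposite to it, give or take 0.2 rad.
- stop_peg: Home stop: 6 mm steel peg on the housing's rim, 36 mm from the axis, rising 10 mm above the top, clockwise of the pointer. Origin: its foot, 2 mm below the top. The pointer comes against it at notch 0. 13 N or more at the post towards the stop can strain the peg (its limit is 26 N); about 10 N there without a click is right: it has been reached.
- ink_tin: Bystander: a grey ink tin, 80 mm across, 85 mm high. Origin: centre of its underside. To be left alone.
- tape_roll: Bystander: a roll of tape lying flat, 90 mm across, 25 mm high. Origin: centre of its underside. To be left alone.
- spatula: Bystander: an ink spatula, 200 mm long, lying on the table. To be left alone.
- ink_jar: Bystander: a small white ink jar with a black cap, 64 mm across, 70 mm high. Origin: centre of its underside. To be left alone.

How it is judged:
By the outcome, as a careful person would: the job done as asked, in the order asked, and still so for the second after the job is handed in, with the robot touching nothing.
It also fails if it takes over 72 s, if anything falls off the work surface, if the arm or the gripper's body presses on something with over 40 N, if the wrist force passes 120 N, or if a joint passes its speed limit or range.

### The arm

A 6-joint arm with a two-finger parallel gripper is mounted at the origin on the work surface. World frame = base frame: x ahead of the robot, y to its left, z up, the work surface at z = 0. Lengths are in m, angles in rad, forces in N, time in s.
With the tool pointing down it reaches from about 0.325 to 0.775 m from the base axis. Payload 9.3 kg.
Tool frame: the origin (TCP) lies at the very end of the fingers, on their centre line; the grasp point (between the pads) lies 19 mm behind it; z points along the fingers, y is the direction in which the jaws open and shut (so a half turn about z gives the same grasp; the last joint's range is limited). The gripper opens to 85 mm and grips with 20 to 120 N. Pads are 22 mm wide; open, the fingers measure 114 mm over their backs; the gripper's body (76 mm by 85 mm) begins 54 mm behind the grasp point. The pads swing forward as they close: fully open they stand 13 mm farther back than shut.
Start: joints at [-1.429, 0.259, 0.021, 1.334, 0, 1.418], TCP at [0.16, -0.526, 0.231] pointing down, gripper open.
Joint ranges: [-3.04, 3.04], [-0.91, 1.82], [-1.04, 1.36], [-1.92, 1.95], [-1.52, 1.45], [-3.14, 3.14]. Speed limits (rad/s): [2.22, 2.22, 2.79, 3.14, 3.14, 3.14].

### API

Orientations are given as a rotation vector (axis times angle).
In Python, from station import arm, effector, solver, capture, camera_info, job_done, sensors gives the robot as it stands. Calls block until the motion is done:
- arm.move_to(position, orientation): joint-space move of the TCP to a pose.
- arm.line_to(position, attitude=None, velocity=0.15, stop_force=None): straight line of the TCP; attitude=None keeps the orientation; velocity is the mean speed in m/s. With stop_force (N) it stops when the force on the tool has changed by that much, and returns True; else False.
- arm.set_joints(angles): joint-space move.
- effector.set_gripper(opening, strength=None): finger opening in m; strength is the grip in N (None keeps the last); returns when the fingers have stopped.
- arm.hold(seconds).
- solver.ik(position, orientation): joint angles nearest the present ones, or None.
- capture(name): name is "scene" or "top" or "wrist"; returns the picture (400x640x3 uint8, red, green, blue); there is no depth.
- camera_info(name): a dict with "fx", "fy", "cx", "cy" (pixels), "D" ([k1, k2, p1, p2, k3] as OpenCV has them; the pictures are not rectified), "R" (3x3) and "t" (3): a world point X has camera coordinates R X + t. Camera axes: x right, y down, z forward; pixel columns grow to the right and rows downward; lengths in m; the calibration is good to about 2 mm. A picture is of the moment at which its call begins: read the wrist's pose just before it. camera_info takes no time and is no camera call; for the wrist camera it gives the pose at the moment of the call.
A pose or a line that the arm cannot do raises arm.PlanningError and nothing moves.
- job_done(): hands the job in, once; it reports no verdict.
Readings, each from a call of its own:
- sensors.get_time(): time.
- sensors.get_joints(): joint angles.
- sensors.get_joint_vel(): joint speeds.
- sensors.get_joint_torque(): joint torques, N m.
- sensors.get_tcp_pos(): TCP position.
- sensors.get_tool_rot(): TCP orientation.
- sensors.get_contact_force(): force on the tool from outside, world axes, zero at the start.
- sensors.get_wrist_torque(): the same for the moment, N m.
- sensors.get_opening(): finger opening in m.
Only numpy, scipy, OpenCV 4.12 (cv2) and the standard library are available. Lean on these libraries where they do the work, as an engineer would, in place of code of your own. Each camera call takes 0.05 s, during which the arm holds its last target. There are 200 camera calls.

## Working session

There is one attempt and no reset: what is moved stays moved. The work goes in short steps, each a Python script; the robot and the scene stay as the last script left them, time stands still between calls to the robot, and variables do not carry over. Pictures are saved under pics/ and viewed, on a budget of 10 in all, crops included, one or two more only if the job needs it, and the job is handed in when it is done.

```bash
ls; mkdir -p pics
python3 - <<'E'
from station import *
import cv2
for n in ("scene","top"):
    cv2.imwrite(f"pics/{n}0.png",capture(n)[:,:,::-1])
    c=camera_info(n);print(n,c)
print(sensors.get_time())
E
```

```text
pics
scene {'fx': 464.6717371437263, 'fy': 464.6717371437263, 'cx': 321.76929072627047, 'cy': 194.52305592988796, 'D': array([0.03940875, 0.        , 0.        , 0.        , 0.        ]), 'R': array([[ 0.64643994,  0.76294545,  0.00544373],
       [ 0.40171999, -0.33429219, -0.85256658],
       [-0.648642  ,  0.55331995, -0.52259027]]), 't': array([-0.32773716, -0.11443297,  1.77273227])}
top {'fx': 479.1783166845191, 'fy': 479.1783166845191, 'cx': 319.2017607527062, 'cy': 209.81134889674703, 'D': array([0.03023056, 0.        , 0.        , 0.        , 0.        ]), 'R': array([[ 0.00664153, -0.99987762, -0.01416478],
       [-0.99737046, -0.00560128, -0.07225501],
       [ 0.07216683,  0.01460742, -0.9972856 ]]), 't': array([0.00412262, 0.51707642, 1.53601083])}
0.1
```

View pics/top0.png

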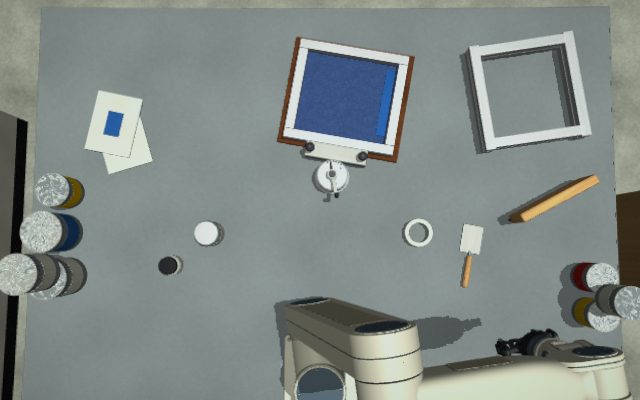

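View pics/scene0.png

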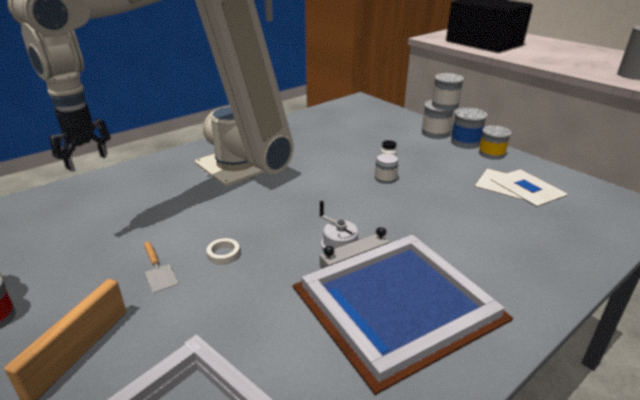

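The top view shows the adjuster at about pixel (332,176), with the lever post near (336,196). I'll localise it and enlarge that area.

```bash
cat > h.py <<'E'
from station import *
import numpy as np, cv2
def back(c,uv,z):
    K=np.array([[c['fx'],0,c['cx']],[0,c['fy'],c['cy']],[0,0,1]])
    p=cv2.undistortPoints(np.array([[uv]],float),K,np.array(c['D']))[0,0]
    R=np.array(c['R']);o=-R.T@c['t'];d=R.T@[p[0],p[1],1]
    return o+d*(z-o[2])/d[2]
def proj(c,X):
    K=np.array([[c['fx'],0,c['cx']],[0,c['fy'],c['cy']],[0,0,1]])
    return cv2.projectPoints(np.array([X],float),cv2.Rodrigues(np.array(c['R']))[0],np.array(c['t']),K,np.array(c['D']))[0][0,0]
E
python3 - <<'E'
from h import *
c=camera_info("top")
print(back(c,(332,176),.062),back(c,(336,196),.12))
im=cv2.imread("pics/top0.png")[135:210,285:385]
cv2.imwrite("pics/crop.png",cv2.resize(im,None,fx=8,fy=8,interpolation=cv2.INTER_CUBIC))
w=camera_info("wrist");R=np.array(w['R']);print("wristcam pos",-R.T@w['t'],"fwd",R[2],w['fx'], sensors.get_tcp_pos(), sensors.get_tool_rot())
print([ (np.round(R[0],2))])
E
```

```text
[ 0.62154896 -0.03318316  0.062     ] [ 0.55205902 -0.04493819  0.12      ]
wristcam pos [ 0.22825944 -0.50665107  0.37270281] fwd [-0.2653861  -0.07806081 -0.96097696] 357.1234798544658 [ 0.1597691  -0.52605768  0.23072413] [-3.10639128e+00 -4.61249305e-01 -1.81623954e-05]
[array([ 0.29, -0.96, -0.  ])]
```

View pics/crop.png

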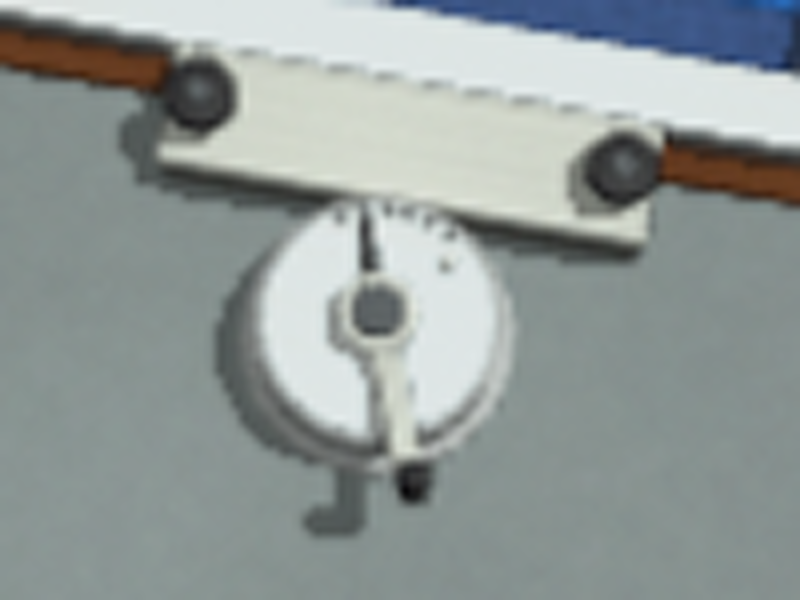

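Reading the enlargement: the clamp edge gives press yaw ≈ -11°. The pointer sits between the last stud on the left and four studs on the right, so notch 4. The peg is at the right, and the lever yaw is ≈ -170°. Next I'll move above the post, look from close by, and check reachability along the arc.

```bash
cat >> h.py <<'E'
from scipy.spatial.transform import Rotation as Ro
def ori(psi): return (Ro.from_euler('z',psi)*Ro.from_euler('x',np.pi)).as_rotvec()
def pt(A,yaw,z,r=.07): return np.array([A[0]+r*np.cos(yaw),A[1]+r*np.sin(yaw),z])
E
python3 - <<'E'
from h import *
A=np.array([.6215,-.0332]);y=np.deg2rad(-170.4)
arm.move_to(pt(A,y,.25),ori(y+np.pi))
print(sensors.get_time(),np.round(sensors.get_joints(),2))
for d in (30,0,-30,-60,-90,-110):
    q=solver.ik(pt(A,y+np.deg2rad(d),.088),ori(y+np.pi+np.deg2rad(d)));print(d,None if q is None else np.round(q,2))
c=camera_info("wrist");im=capture("wrist")
cv2.imwrite("pics/w1.png",im[:,:,::-1])
print(proj(c,[*A,.08]),proj(c,pt(A,y,.125)))
import pickle;pickle.dump(c,open("c1.pkl","wb"))
f=[sensors.get_contact_force() for _ in range(1)]
for _ in range(5): arm.hold(.05);f.append(sensors.get_contact_force())
print(np.round(f,2))
E
```

```text
2.325 [-0.23  0.26  0.07  1.38 -0.    2.74]
30 [-0.28  0.37 -0.19  1.01  0.    2.17]
0 [-0.23  0.35 -0.23  0.99 -0.    2.74]
-30 [-0.17  0.35 -0.23  0.99 -0.   -2.95]
-60 [-0.11  0.38 -0.18  1.01 -0.   -2.37]
-90 [-0.08  0.43 -0.09  1.05  0.   -1.82]
-110 [-0.08  0.47 -0.03  1.07  0.   -1.47]
[315.45867204  97.77060717] [315.29537618 191.64062375]
[[-0.27 -0.38  0.49]
 [-0.19  0.95 -0.06]
 [-0.14 -0.22 -0.31]
 [-0.06 -0.8  -0.04]
 [-0.75  0.98  0.48]
 [-1.12  0.54  0.51]]
```

View pics/w1.png

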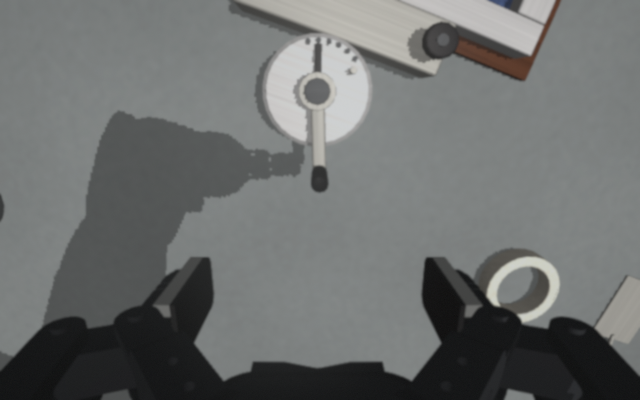

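The wrist view shows the hub at (317,91), the post top at ≈(319,182) and the pointer up at (318,55), just right of the leftmost stud. That agrees with notch 4.

Run:
```python
from h import *
import pickle
c=pickle.load(open("c1.pkl","rb"))
print("housing c",back(c,(317,88),.06)," hub",back(c,(317,91),.082),"post",back(c,(319,182),.125),"ptr",back(c,(318,42),.064))
t=camera_info("top");print("knobs w",back(c,(441,40),.07))
# noise
v=[]
t0=sensors.get_time()
for _ in range(40): arm.hold(.01);v.append(sensors.get_contact_force())
v=np.array(v);print(sensors.get_time()-t0,v.mean(0),v.std(0),np.corrcoef(v[1:,0],v[:-1,0])[0,1])
```

```text
housing c [ 0.62998501 -0.03305264  0.06      ]  hub [ 0.62713691 -0.0335755   0.082     ] post [ 0.56050525 -0.04641816  0.125     ] ptr [ 0.66765798 -0.02759634  0.064     ]
knobs w [ 0.68652709 -0.12983019  0.07      ]
0.33329999999999993 [ 0.0337665  -0.11591961  0.01068949] [0.51341692 0.51483222 0.57837396] -0.1245050614611675
```

```bash
cat >> h.py <<'E'
A=np.array([.6265,-.033]);Z=.088
def force(n=8):
    v=[]
    for _ in range(n): arm.hold(.01);v.append(sensors.get_contact_force())
    return np.mean(v,0)
def tang(F,y): return float(F@[-np.sin(y),np.cos(y),0])
def go(y,v=.035): arm.line_to(pt(A,y,Z),ori(y),velocity=v)
E
python3 - <<'E'
from h import *
y=np.deg2rad(-169.6)
arm.move_to(pt(A,y,.18),ori(y))
effector.set_gripper(.045,20)
b=force(20)
arm.line_to(pt(A,y,Z),velocity=.1,stop_force=6)
effector.set_gripper(.019,20)
print(sensors.get_time(),sensors.get_tcp_pos(),np.round(sensors.get_joints(),2),sensors.get_opening(),b,force(20)-b)
np.save("b.npy",b)
c=camera_info("wrist");cv2.imwrite("pics/w2.png",capture("wrist")[:,:,::-1])
E
```

```text
7.6917 [ 0.55770761 -0.04565597  0.08821801] [-0.23  0.35 -0.22  1.    0.   -0.41] 0.019030006005578845 [ 0.04310313 -0.11442782 -0.06390806] [-0.13252126  0.0362408  -0.18261313]
```

View pics/w2.png

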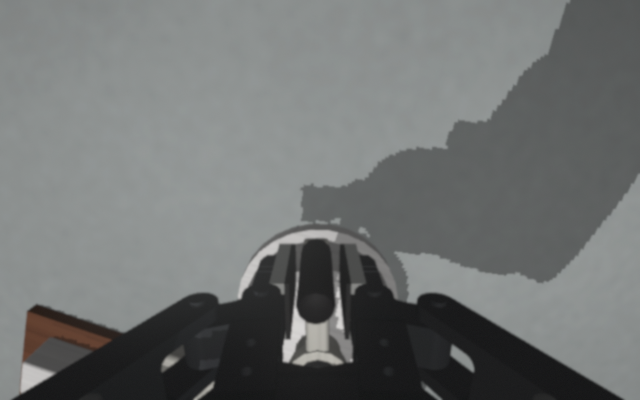

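The post, centred at about (316,280), stands between the two fingers without any load. Now the clockwise run, reading the force at each step.

```bash
cat >> h.py <<'E'
def sweep(y,s,target=None,clicks=None,ymax=2.2,step=.03):
    """s=-1 cw, +1 ccw. Stop at `target` N, or after `clicks` clicks. Returns yaw, click list, log."""
    b=np.load("b.npy");pk=0;cl=[];log=[];y0=y
    while abs(y-y0)<ymax:
        y+=s*step;go(y);f=-s*tang(force()-b,y)
        if pk-f>1.2:
            f=-s*tang(force(20)-b,y)
            if pk-f>1.2:
                cl.append((round(np.degrees(y),1),round(pk,1),round(f,1),round(sensors.get_time(),1)));arm.hold(.5);pk=f
                if clicks and len(cl)>=clicks: break
        log.append((round(np.degrees(y)),round(f,1)));pk=max(pk,f)
        if target and f>target-.3:
            f=-s*tang(force(20)-b,y)
            if f>target-.3: break
        if f>11.5: break
    np.save("y.npy",y)
    return y,cl,log
E
python3 - <<'E'
from h import *
y,cl,log=sweep(np.deg2rad(-169.6),-1,target=10)
print(y,cl);print(log)
arm.hold(.7);b=np.load("b.npy");F=force(30)-b
print(tang(F,y),F,sensors.get_time(),sensors.get_tcp_pos()-pt(A,y,Z))
E
```

```text
-4.820078411382383 [(np.float64(-190.2), 2.6, 1.2, 11.9), (np.float64(-214.3), 2.9, 1.4, 17.1), (np.float64(-226.3), 2.7, 1.4, 20.0)]
[(-171, 0.0), (-173, 0.2), (-175, 0.6), (-176, 0.9), (-178, 1.3), (-180, 1.8), (-182, 2.1), (-183, 2.3), (-185, 2.6), (-187, 2.6), (-189, 1.7), (-190, 1.2), (-192, 1.5), (-194, 2.1), (-195, 2.4), (-197, 2.7), (-199, 2.7), (-201, 1.8), (-202, 1.6), (-204, 1.8), (-206, 2.0), (-207, 2.4), (-209, 2.8), (-211, 2.9), (-213, 1.9), (-214, 1.4), (-216, 1.9), (-218, 2.0), (-219, 2.0), (-221, 2.6), (-223, 2.7), (-225, 1.7), (-226, 1.4), (-228, 1.7), (-230, 2.0), (-231, 2.4), (-233, 2.7), (-235, 2.7), (-237, 3.0), (-238, 3.6), (-240, 3.3), (-242, 3.9), (-244, 4.5), (-245, 4.6), (-247, 5.3), (-249, 5.2), (-250, 5.7), (-252, 5.6), (-254, 6.0), (-256, 6.2), (-257, 6.5), (-259, 6.8), (-261, 7.3), (-262, 7.6), (-264, 7.8), (-266, 8.1), (-268, 8.4), (-269, 9.1), (-271, 8.6), (-273, 9.2), (-274, 9.7), (-276, 9.8)]
9.846736755544473 [-10.33046556  -3.94380215   3.87756289] 30.825 [-1.78797031e-03  1.22160481e-06 -2.55989673e-04]
```

Four clockwise clicks 12° apart (-188°, -200°, -212° and -225°; the second just missed the detector threshold but is clear in the log). The force then rose without a click to 9.85 N, so the lever is at home. Next: ease off, then three clicks counter-clockwise.

```bash
sed -i 's/pk-f>1.2/pk-f>.8/' h.py
python3 - <<'E'
from h import *
y=float(np.load("y.npy"))
for yy in np.linspace(y,np.deg2rad(-217),12)[1:]: go(yy,.08)
y=np.deg2rad(-217);b=np.load("b.npy");arm.hold(.2)
print("rest",tang(force(20)-b,y),sensors.get_time())
y,cl,log=sweep(y,1,clicks=1,ymax=.55,step=.025)
print(np.degrees(y),cl);print(log);print(sensors.get_time())
E
```

```text
rest -0.13652959305817017 33.9417
-196.94647717042128 [(np.float64(-196.9), 3.1, 1.3, 38.5)]
[(-216, -0.1), (-214, 0.0), (-213, 0.3), (-211, 0.8), (-210, 1.0), (-208, 1.4), (-207, 1.5), (-206, 1.8), (-204, 2.2), (-203, 2.7), (-201, 3.1), (-200, 2.8), (-198, 2.4)]
39.0417
```

The first click is clean. Now the next two, then unload to the rest angle of notch 3.

Run:
```python
from h import *
y=float(np.load("y.npy"));b=np.load("b.npy")
for k in range(2):
    y,cl,log=sweep(y,1,clicks=1,ymax=.3,step=.025)
    print(np.degrees(y),cl,log)
    if not cl: raise SystemExit("no click")
for yy in np.linspace(y,np.deg2rad(-181.6),4)[1:]: go(yy,.04)
y=np.deg2rad(-181.6);np.save("y.npy",y);arm.hold(.3)
print("rest",tang(force(20)-b,y),sensors.get_time())
```

```text
-185.48732126780484 [(np.float64(-185.5), 3.3, 1.8, 41.7)] [(-196, 1.5), (-194, 2.3), (-193, 2.1), (-191, 2.1), (-190, 2.5), (-188, 3.1), (-187, 3.3)]
-174.0281653651884 [(np.float64(-174.0), 3.4, 2.0, 44.9)] [(-184, 1.3), (-183, 1.7), (-181, 2.1), (-180, 2.2), (-178, 2.8), (-177, 2.7), (-175, 3.4)]
rest -0.11090310052955596 46.6583
```

Three clicks are done and the lever is unloaded. Release, go up and look.

Run:
```python
from h import *
y=float(np.load("y.npy"));b=np.load("b.npy")
effector.set_gripper(.045)
arm.line_to(pt(A,y,.2),velocity=.15)
arm.move_to(pt(A,y,.25),ori(y+np.pi))
c=camera_info("wrist");im=capture("wrist")
print(sensors.get_time(),force()-b)
py=np.deg2rad(-11.2)
for n in range(6): print(n,np.round(proj(c,[*(A+.038*np.array([np.cos(a:=py+np.deg2rad(-30+12*n)),np.sin(a)])),.064])))
cv2.imwrite("pics/w3.png",cv2.resize(im[0:220,200:460,::-1],None,fx=2.5,fy=2.5,interpolation=cv2.INTER_CUBIC))
```

```text
50.625 [-0.03157305 -0.15506849  0.2506063 ]
0 [345.  63.]
1 [337.  58.]
2 [329.  54.]
3 [320.  53.]
4 [310.  53.]
5 [302.  56.]
```

View pics/w3.png

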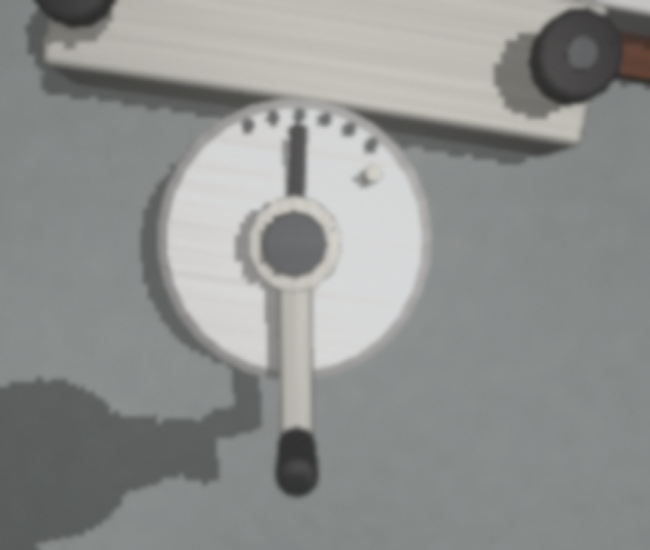

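The crop shows six studs at x ≈ 248, 272, 298, 323, 348 and 371. The pointer at (298,125) is on the third stud from the left, with three to its right towards the peg, which is notch 3. The lever is free and the robot touches nothing.

```bash
python3 -c "
from station import *
job_done();print(sensors.get_time())"
```

```text
the job is handed in; nothing more can be done
the job is handed in; nothing more can be done
```

The screen height is set: the index sits in the third notch from home with the lever released, and the job was handed in at about 51 s of the 72 s allowed.

- **Home stop:** I held the post loosely between the fingers and clicked it clockwise four times, from notch 4 to home. My click detector only counted three; the second just missed its threshold, but the force log shows all four, 12° apart. The force then rose to about 9.8 N with no further click, and I held it there about a second.
- **Raising:** I made three clean clicks counter-clockwise, each followed by a pause of about half a second. They came at 3.1 to 3.4 N, with force drops of about 1.4 to 1.8 N. I then eased the lever back to its unloaded position (−0.1 N) before opening the gripper and lifting off.
- **Final check:** The last wrist picture shows the pointer on notch 3, with three studs between it and the home peg. The contact force was about zero and the robot was clear of everything.
- **Not checked:** I took no final picture of the tin, tape, spatula and jar. The arm passed above or away from all of them.

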